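Wind up the screw press and draw out the mould tray

TASK

The mould tray is shut in the small screw press. Wind the red handwheel anticlockwise, regrasping as often as needed, until the rising spindle comes up against its top stop; only then slide the tray out by its black grip, without lifting it off the press bed, until its pan rests against the two red stops at the end of the bed. Leave the foot fully up, let go, and do not knock over or shift the jars, the cups or the sauce bottle standing about.

Things in the scene. Friction and masses are not known exactly. Their poses are not given: they have to be found in the camera images.
- press: grey C-frame screw press, fixed. Origin on the worktop under the spindle axis; z up; +x is the way the tray slides out. Bed 300 x 134 mm, x = -100 to +200 mm, top 12 mm above the worktop; guide rails 8 mm high at y = +-57 mm (108 mm clear between). Column at x = -95 to -65 mm; arm above the tray to x = +26 mm, underside 80 mm and brass nut's top 122 mm above the worktop
- stops (a point): point midway between the inner faces of the two red stop blocks at the outer end of the bed, on the bed's top, at x = 189 mm of the press. The stops are 8 mm high and 56 mm apart: the tray's neck passes between them, its pan does not. The pan touches them when the tray's origin is at x = 134 mm of the press
- foot (a point): centre of the underside of the round steel press foot, 76 mm in diameter, at the spindle's lower end; it stands inside the tray's pan. 19 mm above the worktop with the spindle fully down, 44 mm at its top stop; starts at 19 to 24 mm. The foot does not turn
- wheel_grip (a point): on the axis, 1 mm above the grip bar's top; x along the bar. Anticlockwise from above raises wheel, spindle and foot together, 30 mm a turn (4.8 mm a rad), this point from 182 mm (fully down) to 207 mm (top stop) above the worktop: 5.24 rad in all; starts 0 to 1 rad from fully down. Needs 0.15 N m, stays where left, a hard stop at the top. The hand must rise with it
- tray: loose aluminium mould tray lying on the press bed between the rails, about 0.35 kg. Origin at the centre of the underside of its pan; +x towards its grip, z up. Pan 110 mm (x) by 100 mm (y), 24 mm high, open on top, walls and floor 4 mm; a flat neck 26 mm wide and 6 mm high runs out from the pan to x = 153 mm
- tray_grip (a point): centre of the top of the tray's upright black grip, a fin 50 mm long (along tray x), 12 mm thick and 52 mm high, 125 mm from the pan's centre; this point is 56 mm above the tray's underside, 68 mm above the worktop. Can be pinched across its thickness from above
- cinnamon_jar: bystander: spice jar with white cap, 47 mm across, 98 mm high; origin at its underside's centre
- cocoa_jar: bystander: spice jar with dark brown cap, 44 mm across, 105 mm high; origin at its underside's centre
- cups_blue: bystander: stack of blue paper cups, 58 mm across, 86 mm high; origin at its underside's centre
- sauce_choc: bystander: brown squeeze bottle with dark nozzle, 40 mm across, 139 mm high; origin at its underside's centre
- handwheel: red handwheel on the spindle; origin on the axis at the wheel's underside, z up, x along its raised grip bar. Rim 124 mm outer and 100 mm inner diameter, 12 mm thick. The bar across the middle is 60 mm long, 14 mm wide, 30 mm high from the wheel's underside; beside it the wheel is open for fingers down to the nut, but for thin spokes in line with the bar

How it is judged (in metres and radians):
On the way, in this order (a step that is already met when the one before it is completed fails the run):
1. the foot is wound up to its top stop (within 2.5 mm) while the tray is still in its place (z of foot in the frame of press above 0.0415 m and x of tray in the frame of press below 0.02 m), for 0.2 s.
2. the tray has been slid out to within 8 mm of the stops (x of tray in the frame of press above 0.126 m and z of tray in the frame of press below 0.017 m), for 0.2 s.
At the end, for the whole second after the job is handed in: The tray lies flat on the press bed (tilt under 0.05 rad, underside less than 5 mm above the bed), its pan within 8 mm of the two red stops, at rest; the foot is still within 2.5 mm of its top stop; the robot touches nothing (all of step 2 and x of tray in the frame of press below 0.138 m and angle between tray's own z axis and vertical below 0.05 rad and z of foot in the frame of press above 0.0415 m and linear speed of tray below 0.02 m/s).
It fails at once if the tray is lifted more than 12 mm off the bed (z of tray in the frame of press above 0.024 m).
It fails at once if the tray is tipped more than 0.2 rad (angle between tray's own z axis and vertical above 0.2 rad).
It fails at once if a jar, the blue cups or the sauce bottle is shifted more than 30 mm or knocked over (distance of any of cinnamon_jar, cocoa_jar, cups_blue, sauce_choc from where it was at the start of the episode above 0.03 m or angle between any of cinnamon_jar, cocoa_jar, cups_blue, sauce_choc's own z axis and vertical above 0.5 rad).
It also fails if it takes over 69 s, if anything falls off the work surface, if the arm or the gripper's body presses on something with over 40 N, if the wrist force passes 120 N, or if a joint passes its speed limit or range.

ROBOT

A 6-joint arm with a two-finger parallel gripper is mounted at the origin on a cart in front of the work surface, level with it; the furniture and walls round the work are solid. World frame = base frame: x ahead of the robot, y to its left, z up, the work surface at z = 0. Lengths are in m, angles in degrees, forces in N, time in s.
With the tool pointing down it reaches from about 0.35 to 0.875 m from the base axis. Payload 4.2 kg.
Tool frame: the origin (TCP) lies between the finger pads; the fingertips stand 25 mm ahead of it and the grasp point (between the pads) lies 6 mm ahead of it (r.tips_ahead is the distance from the TCP to the fingertips, in m); z points along the fingers, y is the direction in which the jaws open and shut (so a half turn about z gives the same grasp; the last joint's range is limited). The gripper opens to 87 mm and grips with 3 to 60 N. Pads are 19 mm wide; open, the fingers measure 117 mm over their backs; the gripper's body (75 mm by 190 mm) begins 51 mm behind the grasp point.
Start: joints at [78.358, 22.042, 0.453, 0, -68.411, -14.817], TCP at [0.278, 0.56, 0.248] pointing down, gripper open.
Joint ranges: [-179.83, 179.83], [-69.29, 118.12], [-61.27, 80.66], [-181.25, 117.63], [-171.15, -9.14], [-177.46, 177.46]. Speed limits (degrees/s): [159.86, 159.86, 180, 180, 180, 180].

INTERFACE

Orientations are given as a 3x3 rotation matrix whose columns are the frame's x, y, z axes.
In Python, from station import r, vision, finish_job gives the robot as it stands.
- The arm moves only by the shell command python3 -m jog 'ROWS'. ROWS is a JSON object of lists of equal length, an entry for each row: "rot": the turn, a rotation vector about the world's x, y, z in degrees, a list of three; "delta_pos": the shift along the world's x, y, z in mm, a list of three; "grip": the opening in per cent of the stroke, from 0 (shut) to 100 (fully open). A call has 1 to 10 rows; each row shifts and turns the commanded pose from where the row before left it; what a row does not reach is not made up. A row lasts 1/12 s, in which the tool goes at most 41.7 mm and 7.16 degrees, less where a joint would pass 70% of its speed; a pose out of reach is approached as far as the arm can. A call with a gripper value outside its range is refused whole. The fingers move at their own pace and stop on an object; the grip force is fixed at half the most. Time passes only in rows, so rows that do not move let the fingers close. It gives the time, the measured TCP pose, the force and the opening at its end, in the units of the state.
- r.sense(): the state, without advancing time (a new reading comes with each control period).
- vision.capture(name): name is "scene" or "top"; returns a dict with "frame" (480x640x3 uint8, red, green, blue), "K" (3x3 intrinsics, pixels), "xyz" and "orientation" of the camera in the world. Camera axes: x right, y up, looking along -z (the intrinsics and any distortion apply to the point x, -y, -z); pixel columns grow to the right and rows downward; lengths in m; the calibration is good to about 2 mm. A picture is of the moment at which its call begins. There is no depth.
- finish_job(): hands the job in, once; it reports no verdict.
The state is a dict: "time_s": time; "joints": joint angles; "joint_velocities": joint speeds; "effort": joint torques, N m; "tcp_pos": TCP position; "ee_rot": TCP orientation; "wrist_force": force on the tool from outside, world axes, zero at the start; "moment": the same for the moment, N m; "gripper_width": opening from 0.0 (shut) to 1.0 (fully open).
Only numpy, scipy, OpenCV 4.12 (cv2) and the standard library are available. Lean on these libraries where they do the work, as an engineer would, in place of code of your own. Each camera call takes 0.05 s, during which the arm holds its last target. There are 200 camera calls.

## Working session

There is one attempt and no reset: what is moved stays moved. The work goes in short steps, Python scripts to look and compute and a shell command to move; the robot and the scene stay as the last step left them, time stands still between calls to the robot, and variables do not carry over. Pictures are saved under pics/ and viewed, about 8 in all and at most 12, crops included, and the job is handed in when it is done.

```bash
mkdir -p pics; python3 - <<'E'
from station import r,vision
import cv2
for n in("scene","top"):
    c=vision.capture(n);cv2.imwrite(f"pics/{n}0.png",c["frame"][:,:,::-1]);print(n,c["K"],c["xyz"],c["orientation"],[k for k in c])
print(r.sense())
E
```

```text
scene [[459.68618428   0.         312.02665732]
 [  0.         459.68618428 231.63486431]
 [  0.           0.           1.        ]] [-0.24046509 -0.49426524  0.75411765] [[ 0.51103505  0.49712964 -0.70121701]
 [-0.85932719  0.31445963 -0.40332608]
 [ 0.0199991   0.8086886   0.58789691]] ['frame', 'K', 'xyz', 'orientation']
top [[465.74710851   0.         315.93176131]
 [  0.         465.74710851 236.86820629]
 [  0.           0.           1.        ]] [ 0.32289326 -0.05111258  1.22622408] [[-0.02510223  0.98375513 -0.17775183]
 [-0.99966915 -0.02569946 -0.00105789]
 [-0.00560883  0.17766647  0.98407478]] ['frame', 'K', 'xyz', 'orientation']
{'time_s': 0.1, 'joints': array([ 7.83592642e+01,  2.20857592e+01,  3.89272883e-01, -2.40433282e-02,
       -6.84114656e+01, -1.48178651e+01]), 'joint_velocities': array([ 0.07704887, -0.1058096 ,  0.24328862,  0.12681393, -0.02651144,
        0.03249171]), 'effort': array([-1.21783814e-04, -3.91687524e+01,  1.87935734e+01,  4.23185930e+00,
        1.34580841e-02, -6.61680656e-05]), 'tcp_pos': array([0.27822924, 0.55912207, 0.2465899 ]), 'ee_rot': array([[ 8.95187601e-01, -4.45688881e-01, -7.62332041e-04],
       [-4.45689521e-01, -8.95185864e-01, -1.76660017e-03],
       [ 1.04925186e-04,  1.92120197e-03, -9.99998149e-01]]), 'wrist_force': array([0.22703233, 0.1601107 , 0.76298541]), 'moment': array([-0.03812078, -0.01779089, -0.02963759]), 'gripper_width': 0.9997134844113151}
```

View pics/top0.png

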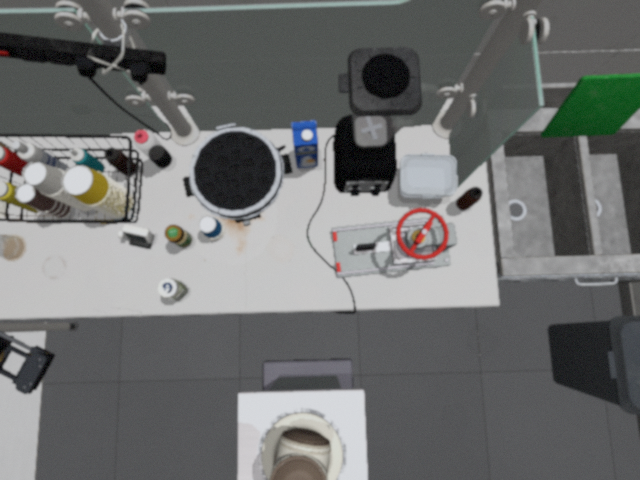

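View pics/scene0.png

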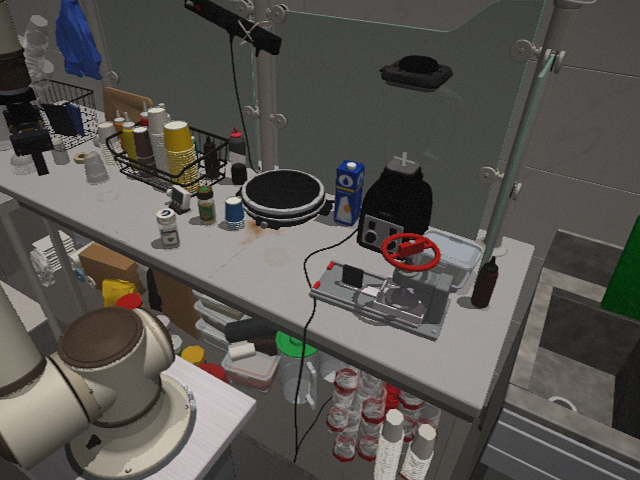

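The top view shows the press with the red wheel at about (421,234) and the red stops at about (336,238) and (338,267). The tray's black grip is at about (363,246), so the tray slides out to image left, which is world +y. The sauce bottle stands at about (468,198), and the jars and cups are far to the left.

```bash
cat > h.py <<'E'
import numpy as np,cv2
def ray(c,uv):
    d=np.linalg.inv(c["K"])@np.array([uv[0],uv[1],1.]);R=np.array(c["orientation"])
    return np.array(c["xyz"]),R@(d*[1,-1,-1])
def onz(c,uv,z):
    o,d=ray(c,uv);return o+d*(z-o[2])/d[2]
def tri(c1,u1,c2,u2):
    o1,d1=ray(c1,u1);o2,d2=ray(c2,u2)
    s=np.linalg.lstsq(np.c_[d1,-d2],o2-o1,rcond=None)[0]
    p,q=o1+s[0]*d1,o2+s[1]*d2;return (p+q)/2,np.linalg.norm(p-q)
def red(f):
    h=cv2.cvtColor(f,cv2.COLOR_RGB2HSV);return (((h[...,0]<8)|(h[...,0]>172))&(h[...,1]>130)&(h[...,2]>60)).astype(np.uint8)
E
python3 - <<'E'
from station import vision
from h import *
ims=[]
for n,b in(("scene",(300,225,505,345)),("top",(320,180,490,290))):
    c=vision.capture(n);m=red(c["frame"]);x0,y0,x1,y1=b
    k,l,s,ce=cv2.connectedComponentsWithStats(m)
    for i in range(1,k):
        if s[i,4]>8 and x0<ce[i][0]<x1 and y0<ce[i][1]<y1:
            print(n,s[i],ce[i].round(2))
            if s[i,4]>200:
                cn,_=cv2.findContours((l==i).astype(np.uint8),cv2.RETR_EXTERNAL,cv2.CHAIN_APPROX_NONE)
                e=cv2.fitEllipse(cn[0]);print(e)
                for z in(.16,.17,.18): print(z,onz(c,e[0],z))
            elif n=="top": print(onz(c,ce[i],.02))
    cr=c["frame"][y0:y1,x0:x1,::-1];ims.append(cv2.resize(cr,(780,int(780*cr.shape[0]/cr.shape[1])),interpolation=cv2.INTER_CUBIC))
    cv2.imwrite(f"pics/{n}1.png",ims[-1])
E
```

```text
scene [ 381  233   60   39 1112] [410.36 250.86]
((410.5041809082031, 251.61280822753906), (36.7267951965332, 58.816253662109375), 101.4802017211914)
0.16 [ 0.51720105 -0.29688349  0.16      ]
0.17 [ 0.50444826 -0.30020576  0.17      ]
0.18 [ 0.49169546 -0.30352803  0.18      ]
scene [327 261   8   9  35] [330.29 265.31]
scene [313 281   7   8  32] [316.38 284.56]
top [397 208  51  51 685] [421.83 235.11]
((421.85955810546875, 233.53237915039062), (48.72340393066406, 50.956207275390625), 119.33795928955078)
0.16 [ 0.51693137 -0.29650588  0.16      ]
0.17 [ 0.51511151 -0.29420436  0.17      ]
0.18 [ 0.51329165 -0.29190284  0.18      ]
top [333 233   3   8  20] [334.15 235.95]
[ 0.5419744  -0.09781473  0.02      ]
top [337 263   3   8  21] [337.86 266.86]
[ 0.46004968 -0.10483237  0.02      ]
```

View pics/top1.png

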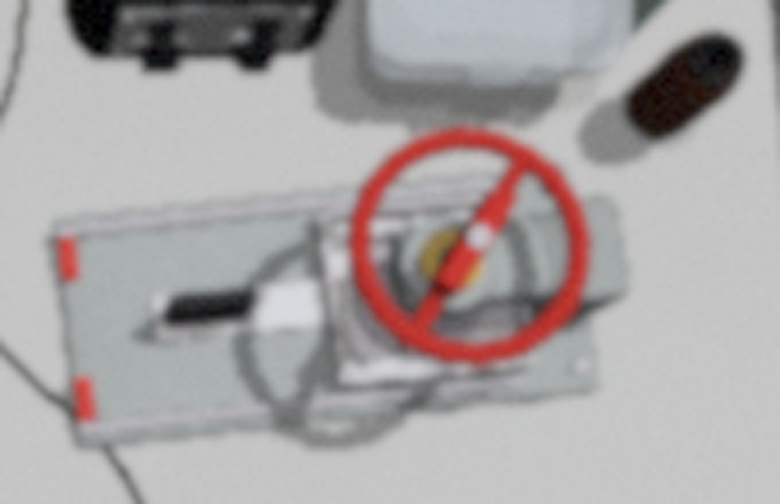

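View pics/scene1.png

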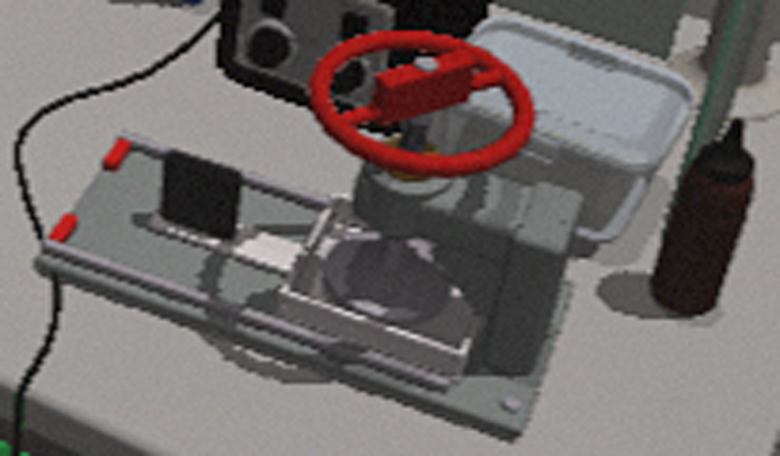

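Both views agree:
- **Wheel axis:** about (0.5165, -0.296), with the rim's middle at z of about 0.160 and the bar top at about 0.184.
- **Bar heading:** about -35°.
- **Press x:** about (-0.082, 0.997).

I'll approach with tool x turned to 145° (clockwise 188°), which leaves j6 about 240° of anticlockwise travel.

```bash
python3 -m jog '{"delta_pos":[[8.8,-31.7,3],[8.8,-31.7,3],[8.8,-31.7,3],[8.8,-31.7,3],[8.8,-31.7,3],[8.8,-31.7,3],[8.8,-31.7,3],[8.8,-31.7,3],[8.8,-31.7,3]],"rot":[[0,0,-7],[0,0,-7],[0,0,-7],[0,0,-7],[0,0,-7],[0,0,-7],[0,0,-7],[0,0,-7],[0,0,-7]],"grip":[45,45,45,45,45,45,45,45,45]}'
python3 -m jog '{"delta_pos":[[8.8,-31.7,0],[8.8,-31.7,0],[8.8,-31.7,0],[8.8,-31.7,0],[8.8,-31.7,0],[8.8,-31.7,0],[8.8,-31.7,0],[8.8,-31.7,0],[8.8,-31.7,0]],"rot":[[0,0,-7],[0,0,-7],[0,0,-7],[0,0,-7],[0,0,-7],[0,0,-7],[0,0,-7],[0,0,-7],[0,0,-7]],"grip":[45,45,45,45,45,45,45,45,45]}'
python3 -m jog '{"delta_pos":[[8.8,-31.7,0],[8.8,-31.7,0],[8.8,-31.7,0],[8.8,-31.7,0],[8.8,-31.7,0],[8.8,-31.7,0],[8.8,-31.7,0],[8.8,-31.7,0],[8.8,-31.7,0],[0,0,0]],"rot":[[0,0,-7],[0,0,-7],[0,0,-7],[0,0,-7],[0,0,-7],[0,0,-7],[0,0,-7],[0,0,-7],[0,0,-7],[0,0,0]],"grip":[45,45,45,45,45,45,45,45,45,45]}'; python3 -c "
from station import r
import numpy as np
s=r.sense();print(s['joints'],s['tcp_pos'],s['ee_rot'],np.degrees(np.arctan2(s['ee_rot'][1][0],s['ee_rot'][0][0])))"
```

```text
time_s: 0.95
tcp_pos: [0.3576, 0.2725, 0.2747]
ee_rot: [[0.004, -1.0, -0.0], [-1.0, -0.004, 0.0], [-0.0, 0.0, -1.0]]
wrist_force: [0.6, -0.2, 0.6]
gripper_width: 0.472
time_s: 1.7
tcp_pos: [0.4368, -0.0127, 0.2747]
ee_rot: [[-0.889, -0.457, 0.0], [-0.457, 0.889, 0.0], [-0.001, 0.0, -1.0]]
wrist_force: [0.5, 1.4, -0.4]
gripper_width: 0.453
time_s: 2.53
tcp_pos: [0.5168, -0.3007, 0.2731]
ee_rot: [[-0.81, 0.587, -0.001], [0.587, 0.81, -0.001], [0.0, -0.001, -1.0]]
wrist_force: [0.6, -0.7, 0.2]
gripper_width: 0.45
[-1.46610773e+01  1.84850217e+01 -1.18499667e+00  7.03523855e-02
 -7.03780182e+01 -1.11282425e+02] [ 0.51683566 -0.30072868  0.27309896] [[-8.09838257e-01  5.86652180e-01 -1.10359770e-03]
 [ 5.86653106e-01  8.09837830e-01 -9.06779176e-04]
 [ 3.61771189e-04 -1.38177349e-03 -9.99998980e-01]] 144.08013685212325
```

j6 is at -111° and winding anticlockwise increases it, so there are about 288° available in one grip. I'll descend and grip.

```bash
python3 -m jog '{"delta_pos":[[-0.3,4.7,-25],[0,0,-25],[0,0,-20],[0,0,-12],[0,0,-10],[0,0,0]],"rot":[[0,0,1],[0,0,0],[0,0,0],[0,0,0],[0,0,0],[0,0,0]],"grip":[45,45,45,45,45,45]}'
python3 -c "
from station import vision
import cv2
a=vision.capture('scene')['frame'][190:350,290:500,::-1];b=vision.capture('top')['frame'][170:290,330:490,::-1]
cv2.imwrite('pics/g1.png',cv2.hconcat([cv2.resize(a,(400,304),interpolation=2),cv2.resize(b,(400,304),interpolation=2)]))"
```

```text
time_s: 3.03
tcp_pos: [0.5145, -0.2908, 0.1802]
ee_rot: [[-0.825, 0.565, -0.004], [0.565, 0.825, 0.002], [0.005, -0.001, -1.0]]
wrist_force: [0.4, -0.1, 0.1]
gripper_width: 0.447
```

View pics/g1.png

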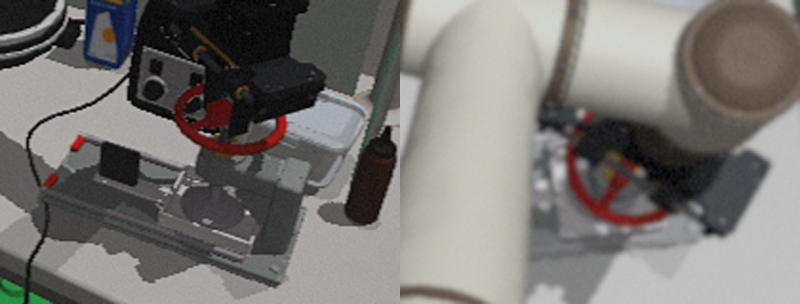

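The fingers straddle the bar inside the rim. The controller had still been settling, so the 4.7 mm y correction was not needed. I'll take it back and close the jaws.

```bash
python3 -m jog '{"delta_pos":[[1.5,-4.7,0.5],[0,0,0],[0,0,0]],"rot":[[0,0,0],[0,0,0],[0,0,0]],"grip":[45,45,45]}'
python3 -m jog '{"delta_pos":[[0,0,0],[0,0,0],[0,0,0],[0,0,0],[0,0,0],[0,0,0]],"rot":[[0,0,0],[0,0,0],[0,0,0],[0,0,0],[0,0,0],[0,0,0]],"grip":[10,10,10,10,10,10]}'
```

```text
time_s: 3.38
tcp_pos: [0.5178, -0.2968, 0.1841]
ee_rot: [[-0.824, 0.566, 0.002], [0.566, 0.824, -0.001], [-0.002, 0.001, -1.0]]
wrist_force: [-0.3, -0.3, 1.1]
gripper_width: 0.454
time_s: 3.88
tcp_pos: [0.5175, -0.296, 0.1831]
ee_rot: [[-0.824, 0.566, 0.001], [0.566, 0.824, 0.0], [-0.0, 0.001, -1.0]]
wrist_force: [0.9, 1.8, 0.6]
gripper_width: 0.159
```

The opening is 13.8 mm, so the bar is gripped. Test turn: 35°, rising 0.58 mm per 7°.

```bash
python3 -m jog '{"delta_pos":[[0,0,0.6],[0,0,0.6],[0,0,0.6],[0,0,0.6],[0,0,0.5],[0,0,0]],"rot":[[0,0,7],[0,0,7],[0,0,7],[0,0,7],[0,0,7],[0,0,0]],"grip":[10,10,10,10,10,10]}'; python3 -c "
from station import r;s=r.sense();print(s['moment'],s['joints'])"
```

```text
time_s: 4.38
tcp_pos: [0.5176, -0.2957, 0.1861]
ee_rot: [[-1.0, -0.012, 0.001], [-0.012, 1.0, 0.001], [-0.001, 0.001, -1.0]]
wrist_force: [1.3, 4.4, 1.3]
gripper_width: 0.158
[ 1.17376822 -0.45786131  0.12011018] [-1.42132193e+01  2.20721084e+01 -8.79736452e+00 -6.73492131e-02
 -5.91053433e+01 -7.50678052e+01]
```

```bash
for i in 1 2; do :; done; python3 -m jog '{"delta_pos":[[0,0,0.6],[0,0,0.6],[0,0,0.6],[0,0,0.6],[0,0,0.5],[0,0,0.6],[0,0,0.6],[0,0,0.6],[0,0,0.6],[0,0,0.5]],"rot":[[0,0,7],[0,0,7],[0,0,7],[0,0,7],[0,0,7],[0,0,7],[0,0,7],[0,0,7],[0,0,7],[0,0,7]],"grip":[10,10,10,10,10,10,10,10,10,10]}'
python3 -m jog '{"delta_pos":[[0,0,0.6],[0,0,0.6],[0,0,0.6],[0,0,0.6],[0,0,0.5],[0,0,0.6],[0,0,0.6],[0,0,0.6],[0,0,0.6],[0,0,0.5]],"rot":[[0,0,7],[0,0,7],[0,0,7],[0,0,7],[0,0,7],[0,0,7],[0,0,7],[0,0,7],[0,0,7],[0,0,7]],"grip":[10,10,10,10,10,10,10,10,10,10]}'; python3 -c "
from station import r;s=r.sense();print(s['moment'],s['joints'])"
```

```text
time_s: 5.22
tcp_pos: [0.5171, -0.2951, 0.1918]
ee_rot: [[-0.331, -0.944, -0.0], [-0.944, 0.331, 0.002], [-0.002, 0.001, -1.0]]
wrist_force: [-1.1, 6.4, 3.3]
gripper_width: 0.162
time_s: 6.05
tcp_pos: [0.5163, -0.2952, 0.1976]
ee_rot: [[0.773, -0.634, -0.002], [-0.634, -0.773, 0.002], [-0.003, -0.0, -1.0]]
wrist_force: [-1.7, 4.3, 3.6]
gripper_width: 0.158
[ 1.57593074  0.53866023 -0.19427456] [-14.21644479  21.43474804  -7.97233349  -0.09307966 -60.74103651
  64.91607338]
```

```bash
python3 -m jog '{"delta_pos":[[0,0,0.6],[0,0,0.6],[0,0,0.6],[0,0,0.6],[0,0,0.5],[0,0,0]],"rot":[[0,0,7],[0,0,7],[0,0,7],[0,0,7],[0,0,7],[0,0,0]],"grip":[10,10,10,10,10,10]}'; python3 -c "
from station import r;s=r.sense();print(s['moment'],s['joints'][5])"
python3 -m jog '{"delta_pos":[[0,0,0.4],[0,0,0.4],[0,0,0.4],[0,0,0.4],[0,0,0.4],[0,0,0]],"rot":[[0,0,5],[0,0,5],[0,0,5],[0,0,5],[0,0,5],[0,0,0]],"grip":[10,10,10,10,10,10]}'; python3 -c "
from station import r;s=r.sense();print(s['moment'],s['joints'][5])"
```

```text
time_s: 6.55
tcp_pos: [0.5162, -0.2957, 0.2006]
ee_rot: [[0.997, -0.078, -0.002], [-0.078, -0.997, 0.001], [-0.003, -0.001, -1.0]]
wrist_force: [-3.4, 4.1, 3.8]
gripper_width: 0.16
[1.40125871 0.712452   0.09640088] 99.76751827104765
time_s: 7.05
tcp_pos: [0.5162, -0.296, 0.2026]
ee_rot: [[0.938, 0.348, -0.002], [0.348, -0.938, 0.001], [-0.002, -0.002, -1.0]]
wrist_force: [-3.5, 4.2, 4.3]
gripper_width: 0.157
[1.25366681 0.90581379 0.11081888] 124.62459178163753
```

```bash
for k in 1 2; do python3 -m jog '{"delta_pos":[[0,0,0.4],[0,0,0.4],[0,0,0.4],[0,0,0.4],[0,0,0]],"rot":[[0,0,5],[0,0,5],[0,0,5],[0,0,5],[0,0,0]],"grip":[10,10,10,10,10]}'; python3 -c "
from station import r;s=r.sense();print(s['moment'],s['joints'][5])"; done
```

```text
time_s: 7.47
tcp_pos: [0.5166, -0.2959, 0.2039]
ee_rot: [[0.764, 0.645, -0.001], [0.645, -0.764, 0.001], [-0.0, -0.002, -1.0]]
wrist_force: [-3.5, 4.3, 2.7]
gripper_width: 0.167
[ 1.2062718   0.5806275  -0.75234861] 144.46123313259469
time_s: 7.88
tcp_pos: [0.5172, -0.2955, 0.204]
ee_rot: [[0.499, 0.866, -0.0], [0.866, -0.499, 0.003], [0.002, -0.002, -1.0]]
wrist_force: [1.6, 4.8, -3.9]
gripper_width: 0.247
[ 1.35015766 -0.53452552 -1.36237816] 164.38145612674373
```

The moment jumped from 0.1 to 0.75 and then 1.36 N m, and the jaws were forced round the bar, so the top stop was reached after about 250°. I'll release, lift, move aside and measure.

```bash
python3 -m jog '{"delta_pos":[[0,0,0],[0,0,0],[0,0,0],[0,0,15],[0,0,25],[0,0,30],[0,0,20],[0,0,0]],"rot":[[0,0,0],[0,0,0],[0,0,0],[0,0,0],[0,0,0],[0,0,0],[0,0,0],[0,0,0]],"grip":[45,45,45,45,45,45,45,45]}'
python3 -m jog '{"delta_pos":[[-6,38,0],[-6,38,0],[-6,38,0],[-6,38,0],[-6,38,0],[-6,38,0],[-6,38,0],[-6,38,0],[0,0,0]],"rot":[[0,0,-7],[0,0,-7],[0,0,-7],[0,0,-7],[0,0,-7],[0,0,-7],[0,0,-7],[0,0,-7],[0,0,-7]],"grip":[45,45,45,45,45,45,45,45,45]}'
python3 - <<'E'
from station import vision,r
from h import *
C={};E={}
for n,b in(("scene",(300,205,505,345)),("top",(320,180,490,290))):
    c=C[n]=vision.capture(n);m=red(c["frame"]);x0,y0,x1,y1=b
    k,l,s,ce=cv2.connectedComponentsWithStats(m)
    for i in range(1,k):
        if s[i,4]>200 and x0<ce[i][0]<x1 and y0<ce[i][1]<y1:
            cn,_=cv2.findContours((l==i).astype(np.uint8),cv2.RETR_EXTERNAL,cv2.CHAIN_APPROX_NONE)
            E[n]=cv2.fitEllipse(cn[0])[0]
    cr=c["frame"][y0:y1,x0:x1,::-1]
    cv2.imwrite(f"pics/{n}2.png",cv2.resize(cr,(600,int(600*cr.shape[0]/cr.shape[1])),interpolation=2))
print(E,tri(C["top"],E["top"],C["scene"],E["scene"]))
# black grip in top view: dark mask near it
f=C["top"]["frame"];m=(f.max(2)<75).astype(np.uint8)
k,l,s,ce=cv2.connectedComponentsWithStats(m)
for i in range(1,k):
    if s[i,4]>15 and 340<ce[i][0]<390 and 230<ce[i][1]<260:
        cn,_=cv2.findContours((l==i).astype(np.uint8),cv2.RETR_EXTERNAL,cv2.CHAIN_APPROX_NONE)
        print(s[i],ce[i],cv2.minAreaRect(cn[0]),onz(C["top"],ce[i],.068),onz(C["top"],ce[i],.055))
s=r.sense();print(s['joints'],s['tcp_pos'],np.degrees(np.arctan2(s['ee_rot'][1][0],s['ee_rot'][0][0])))
E
```

```text
time_s: 8.55
tcp_pos: [0.5194, -0.2985, 0.3026]
ee_rot: [[0.492, 0.871, 0.011], [0.871, -0.492, -0.007], [-0.001, 0.013, -1.0]]
wrist_force: [0.8, -0.2, 0.5]
gripper_width: 0.449
time_s: 9.3
tcp_pos: [0.4735, -0.0112, 0.2966]
ee_rot: [[1.0, 0.03, 0.003], [0.03, -1.0, 0.0], [0.003, -0.0, -1.0]]
wrist_force: [-0.1, 0.4, -0.3]
gripper_width: 0.449
{'scene': (411.9328918457031, 243.67575073242188), 'top': (423.79681396484375, 231.63885498046875)} (array([ 0.51752551, -0.29658612,  0.18054165]), np.float64(0.00022641661030517866))
[356 244  18   6  79] [365.         246.82278481] ((364.5445556640625, 246.945556640625), (4.776178359985352, 17.413150787353516), 84.2894058227539) [ 0.50343659 -0.17263608  0.068     ] [ 0.50546303 -0.17400007  0.055     ]
[ 18.07105881   5.05671308 -15.14135066   0.08371961 -69.70797901
  73.79071383] [ 0.47387414 -0.01387605  0.29642575] 1.8907908199467198
```

View pics/top2.png

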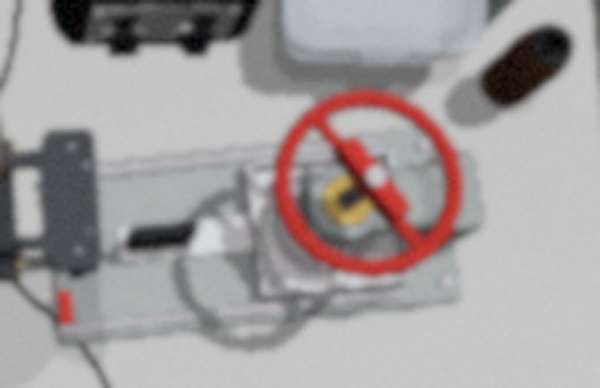

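View pics/scene2.png

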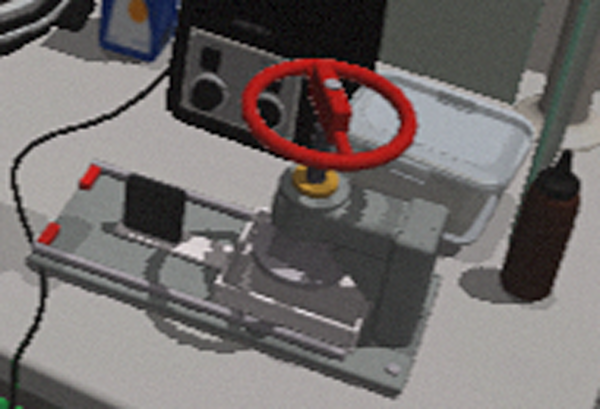

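The wheel rose from 0.160 to 0.1805 and the bar is at about 39°, which is 254° of turn. The foot stands visibly clear of the pan, so it is at the top stop. The grip fin's top is at about pixel (365,247), or (0.505, -0.172). I'll turn the tool clockwise 87° to tool x = -85° and grip 10 mm towards the fin's outer end.

```bash
python3 -m jog '{"delta_pos":[[3,-15,-4],[3,-15,-4],[3,-15,-4],[3,-15,-4],[3,-15,-4],[3,-15,-4],[3,-15,-4],[3,-15,-4],[3,-15,-4],[4,-13,-10]],"rot":[[0,0,-6.7],[0,0,-6.7],[0,0,-6.7],[0,0,-6.7],[0,0,-6.7],[0,0,-6.7],[0,0,-6.7],[0,0,-6.7],[0,0,-6.7],[0,0,-6.7]],"grip":[50,50,50,50,50,50,50,50,50,50]}'
python3 -m jog '{"delta_pos":[[0,0,-30],[0,0,-30],[0,0,-30],[0,0,0],[0,0,0],[0,0,0]],"rot":[[0,0,-6.7],[0,0,-6.7],[0,0,-6.8],[0,0,0],[0,0,0],[0,0,0]],"grip":[50,50,50,50,50,50]}'
python3 - <<'E'
from station import vision,r
import cv2,numpy as np
a=vision.capture('scene')['frame'][190:350,290:500,::-1];b=vision.capture('top')['frame'][170:290,310:470,::-1]
cv2.imwrite('pics/g2.png',cv2.hconcat([cv2.resize(a,(400,304),interpolation=2),cv2.resize(b,(400,304),interpolation=2)]))
s=r.sense();print(s['joints'],s['tcp_pos'],np.degrees(np.arctan2(s['ee_rot'][1][0],s['ee_rot'][0][0])))
E
```

```text
time_s: 10.23
tcp_pos: [0.5053, -0.1654, 0.2508]
ee_rot: [[0.414, -0.91, 0.003], [-0.91, -0.414, -0.002], [0.003, -0.002, -1.0]]
wrist_force: [0.8, -0.0, -0.7]
gripper_width: 0.5
time_s: 10.73
tcp_pos: [0.506, -0.1637, 0.1615]
ee_rot: [[0.083, -0.997, 0.003], [-0.997, -0.083, -0.001], [0.002, -0.003, -1.0]]
wrist_force: [-0.0, 0.2, 0.5]
gripper_width: 0.498
[ -0.35980142  17.55762935 -19.77316207   0.05745809 -52.40600309
   4.9948112 ] [ 0.50617914 -0.16320543  0.16206587] -85.3301959730819
```

View pics/g2.png

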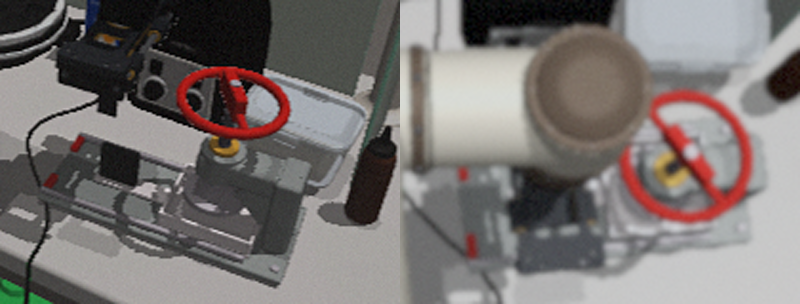

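The tool is square over the fin, and the wrist column (about 45 mm radius) stays clear of the wheel rim, which is about 70 mm away. I'll descend and pinch.

```bash
python3 -m jog '{"delta_pos":[[-0.5,0,-25],[0,0,-25],[0,0,-25],[0,0,-16],[0,0,-14],[0,0,0],[0,0,0]],"rot":[[0,0,0],[0,0,0],[0,0,0],[0,0,0],[0,0,0],[0,0,0],[0,0,0]],"grip":[50,50,50,50,50,50,50]}'
python3 -m jog '{"delta_pos":[[0,0,0],[0,0,0],[0,0,0],[0,0,0],[0,0,0],[0,0,0]],"rot":[[0,0,0],[0,0,0],[0,0,0],[0,0,0],[0,0,0],[0,0,0]],"grip":[8,8,8,8,8,8]}'
```

```text
time_s: 11.42
tcp_pos: [0.505, -0.1628, 0.0557]
ee_rot: [[0.081, -0.997, 0.001], [-0.997, -0.081, -0.0], [0.001, -0.001, -1.0]]
wrist_force: [0.2, 0.5, 0.4]
gripper_width: 0.502
time_s: 11.92
tcp_pos: [0.5047, -0.1627, 0.0553]
ee_rot: [[0.079, -0.997, 0.002], [-0.997, -0.079, -0.0], [0.0, -0.002, -1.0]]
wrist_force: [1.5, 0.9, 1.4]
gripper_width: 0.138
```

The fin is pinched (12 mm). I'll slide 120 mm along press x.

```bash
python3 -m jog '{"delta_pos":[[-0.6,8,0],[-1,12,0],[-1,13,0],[-1.1,13,0],[-1.1,13,0],[-1.1,13,0],[-1.1,13,0],[-1.1,13,0],[-1,12,0],[0,0,0]],"rot":[[0,0,0],[0,0,0],[0,0,0],[0,0,0],[0,0,0],[0,0,0],[0,0,0],[0,0,0],[0,0,0],[0,0,0]],"grip":[8,8,8,8,8,8,8,8,8,8]}'
python3 -m jog '{"delta_pos":[[-0.6,7,0],[-0.3,4,0],[0,0,0],[0,0,0]],"rot":[[0,0,0],[0,0,0],[0,0,0],[0,0,0]],"grip":[8,8,8,8]}'
python3 -m jog '{"delta_pos":[[-0.2,3,0],[0,0,0],[0,0,0]],"rot":[[0,0,0],[0,0,0],[0,0,0]],"grip":[8,8,8]}'
```

```text
time_s: 12.75
tcp_pos: [0.4948, -0.0504, 0.0551]
ee_rot: [[0.081, -0.997, 0.0], [-0.997, -0.081, 0.001], [-0.001, -0.0, -1.0]]
wrist_force: [-2.4, 3.6, 4.2]
gripper_width: 0.133
time_s: 13.08
tcp_pos: [0.4941, -0.0411, 0.055]
ee_rot: [[0.079, -0.997, 0.0], [-0.997, -0.079, 0.001], [-0.001, -0.0, -1.0]]
wrist_force: [-1.7, 4.4, 4.8]
gripper_width: 0.138
time_s: 13.33
tcp_pos: [0.494, -0.0388, 0.0548]
ee_rot: [[0.079, -0.997, 0.0], [-0.997, -0.079, 0.0], [-0.0, -0.0, -1.0]]
wrist_force: [-0.5, 0.2, 4.5]
gripper_width: 0.133
```

```bash
for k in 1 2 3 4; do python3 -m jog '{"delta_pos":[[-0.2,2.5,0],[0,0,0],[0,0,0]],"rot":[[0,0,0],[0,0,0],[0,0,0]],"grip":[8,8,8]}' | grep -v ee_rot; done
```

```text
time_s: 13.58
tcp_pos: [0.4938, -0.0364, 0.0548]
wrist_force: [-0.8, -2.2, 2.6]
gripper_width: 0.136
time_s: 13.83
tcp_pos: [0.4935, -0.0337, 0.0547]
wrist_force: [0.4, -3.5, 3.5]
gripper_width: 0.136
time_s: 14.08
tcp_pos: [0.4933, -0.0311, 0.0548]
wrist_force: [0.1, -3.7, 4.2]
gripper_width: 0.131
time_s: 14.33
tcp_pos: [0.4931, -0.0284, 0.0548]
wrist_force: [0.3, -2.4, 3.6]
gripper_width: 0.138
```

The tray has travelled 134 mm with only about 3 N of friction and no contact yet, so it may have started a little inside. I'll continue in small steps.

```bash
for k in 1 2 3; do python3 -m jog '{"delta_pos":[[-0.1,1.5,0],[0,0,0],[0,0,0]],"rot":[[0,0,0],[0,0,0],[0,0,0]],"grip":[8,8,8]}' | grep -v ee_rot; done
python3 - <<'E'
from station import vision
import cv2
a=vision.capture('scene')['frame'][200:350,250:450,::-1];b=vision.capture('top')['frame'][180:290,290:450,::-1]
cv2.imwrite('pics/s1.png',cv2.hconcat([cv2.resize(a,(400,300),interpolation=2),cv2.resize(b,(400,300),interpolation=2)]))
E
```

```text
time_s: 14.58
tcp_pos: [0.493, -0.0271, 0.0548]
wrist_force: [-0.6, -2.9, 4.0]
gripper_width: 0.134
time_s: 14.83
tcp_pos: [0.4929, -0.0256, 0.0548]
wrist_force: [-0.7, -2.9, 4.0]
gripper_width: 0.135
time_s: 15.08
tcp_pos: [0.4928, -0.025, 0.0547]
wrist_force: [1.0, -8.6, 2.5]
gripper_width: 0.134
```

View pics/s1.png

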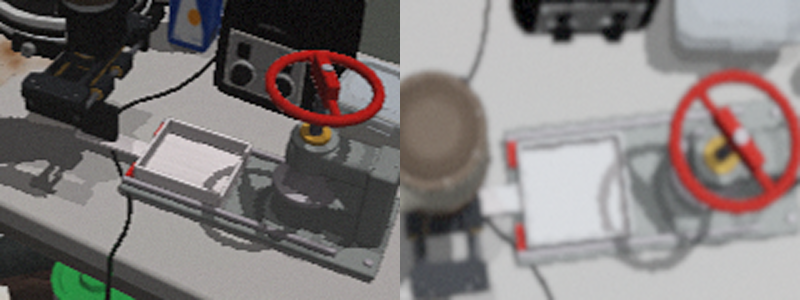

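The force jumped to 8.6 N with the motion blocked, and the picture shows the pan against both red stops. I'll release and lift off.

```bash
python3 -m jog '{"delta_pos":[[0.1,-1,0],[0,0,0],[0,0,0],[0,0,0],[0,0,12],[0,0,25],[0,0,35],[0,0,35],[0,0,35],[0,0,0]],"rot":[[0,0,0],[0,0,0],[0,0,0],[0,0,0],[0,0,0],[0,0,0],[0,0,0],[0,0,0],[0,0,0],[0,0,0]],"grip":[50,50,50,50,50,50,50,50,50,50]}'
python3 -m jog '{"delta_pos":[[-20,30,10],[-20,30,10],[-20,30,10],[-20,30,0],[-10,30,0],[0,0,0],[0,0,0]],"rot":[[0,0,0],[0,0,0],[0,0,0],[0,0,0],[0,0,0],[0,0,0],[0,0,0]],"grip":[50,50,50,50,50,50,50]}'
python3 - <<'E'
from station import vision
from h import *
C={};E={}
for n,b in(("scene",(230,205,505,345)),("top",(290,180,490,290))):
    c=C[n]=vision.capture(n);m=red(c["frame"]);x0,y0,x1,y1=b
    k,l,s,ce=cv2.connectedComponentsWithStats(m)
    for i in range(1,k):
        if x0<ce[i][0]<x1 and y0<ce[i][1]<y1:
            if s[i,4]>200:
                cn,_=cv2.findContours((l==i).astype(np.uint8),cv2.RETR_EXTERNAL,cv2.CHAIN_APPROX_NONE)
                E[n]=cv2.fitEllipse(cn[0])[0]
            elif n=="top" and s[i,4]>8: print("stop",onz(c,ce[i],.02),s[i])
print(tri(C["top"],E["top"],C["scene"],E["scene"]))
a=C["scene"]["frame"][190:350,240:450,::-1];b=C["top"]["frame"][180:290,290:450,::-1]
cv2.imwrite('pics/f.png',cv2.hconcat([cv2.resize(a,(400,300),interpolation=2),cv2.resize(b,(400,300),interpolation=2)]))
E
```

```text
time_s: 16.02
tcp_pos: [0.4971, -0.0243, 0.204]
ee_rot: [[0.081, -0.997, 0.015], [-0.997, -0.081, 0.002], [-0.001, -0.015, -1.0]]
wrist_force: [-0.0, -0.5, 0.9]
gripper_width: 0.495
time_s: 16.6
tcp_pos: [0.4023, 0.1263, 0.2267]
ee_rot: [[0.083, -0.997, 0.0], [-0.997, -0.083, 0.001], [-0.001, -0.0, -1.0]]
wrist_force: [-0.7, 0.3, 0.2]
gripper_width: 0.501
stop [ 0.54156984 -0.0979334   0.02      ] [333 233   3   8  20]
stop [ 0.46004968 -0.10483237  0.02      ] [337 263   3   8  21]
(array([ 0.51742354, -0.29650224,  0.18054128]), np.float64(0.00040206760989600115))
```

View pics/f.png

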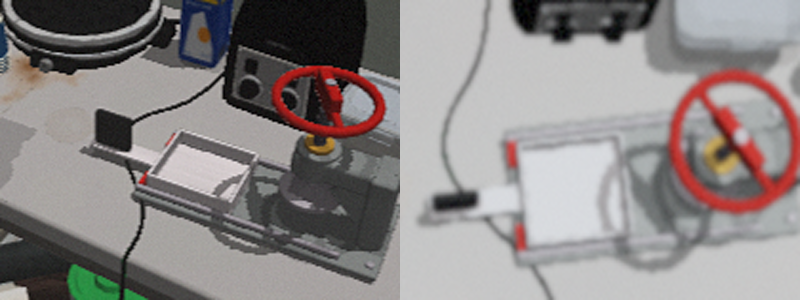

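```bash
python3 -c "
from station import finish_job
print(finish_job())"
```

```text
the job is handed in; nothing more can be done
None
```

I wound the spindle up to its top stop, slid the tray out by its grip until the pan met the red stops, let go, moved the arm clear and handed the job in. No verdict was reported. The clock stood at about 17 s of the 69 s allowed.

- **Foot:** I turned the wheel about 250° in a single grip. The moment then jumped from about 0.1 to 1.4 N m and the jaws slipped round the bar, which I took as the top stop. The wheel rim measured 20.5 mm higher than at the start, at z = 180.5 mm. That is about 1.5 mm below the 182 mm I expected at the stop, within the 2 mm calibration error, and it read the same after the slide. I did not measure the foot itself.
- **Tray:** It slid about 138 mm at constant height. At the end the force rose from about 3 N to 8.6 N and the motion was blocked. After release, the last picture shows the pan flat on the bed against both red stops. I expected about 134 mm of travel, so the tray probably started about 4 mm further in; I did not measure its final position in millimetres.
- **Bystanders:** The arm passed above them and felt no unexpected forces. I did not measure the jars, the cups or the sauce bottle again at the end.

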